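# Pack a second carved stone panel on an interleaf and shut the case

### The arm

A 7-joint arm with a two-finger parallel gripper is mounted at the origin on the work surface; the furniture and walls round the work are solid. World frame = base frame: x ahead of the robot, y to its left, z up, the work surface at z = 0. Lengths are in mm, angles in degrees, forces in N, time in s.
With the tool pointing down it reaches from about 350 to 900 mm from the base axis. Payload 7.2 kg.
Tool frame: the origin (TCP) lies on the mounting face of the last link; the fingertips stand arm.finger_overhang ahead of it and the grasp point (between the pads) lies 155 mm ahead of it (arm.finger_overhang is the distance from the TCP to the fingertips, in mm); z points along the fingers, y is the line along which they close (so a half turn about z gives the same grasp; the last joint's range is limited). The gripper opens to 85 mm and grips with 20 to 120 N. Pads are 22 mm wide; open, the fingers measure 114 mm over their backs; the gripper's body (76 mm by 85 mm) begins 54 mm behind the grasp point. The pads swing forward as they close: fully open they stand 13 mm farther back than shut.
Start: joints at [62.269, 23.554, -0.728, 91.456, 0.321, 64.991, -4.71], TCP at [252.438, -571.75, 404.697] pointing down, gripper open.
Joint ranges: [-169.25, 169.25], [-16.82, 113.86], [-84.01, 82.57], [7.8, 145.47], [-59.2, 239.2], [7.22, 106.19], [-163.78, 163.78]. Speed limits (degrees/s): [136.94, 136.94, 172.46, 172.46, 180, 180, 180].

### API

Orientations are given as [roll, pitch, yaw] about the fixed x, y, z axes, in that order (R = Rz(yaw) Ry(pitch) Rx(roll)).
In Python, from workcell import arm, cams, ticket gives the robot as it stands. The module is installed in compiled form; this text tells all that it offers.
- The arm moves only by the shell command python3 -m inch 'ROWS' [FORCE]. ROWS is JSON, one flat list of numbers, 7 for each row, row after row: the shift along the world's x, y, z in mm, then the turn, a rotation vector about the world's x, y, z in rad, then the closure, from -1 (fully open) to 1 (shut), so that 0 is half open. In form: [tx, ty, tz, ax, ay, az, fingers, tx, ty, tz, ax, ay, az, fingers, ...]. A call has 1 to 20 rows; each row shifts and turns the commanded pose from where the row before left it; what a row does not reach is not made up. A row lasts 1/10 s, in which the tool goes at most 50 mm and 8.59 degrees, less where a joint would pass 70% of its speed; a pose out of reach is approached as far as the arm can. A call with a gripper value outside its range is refused whole. The fingers move at their own pace and stop on an object; FORCE is the grip in N (left out, the last holds). Time passes only in rows, so rows that do not move let the fingers close. It gives the time, the measured TCP pose, the force, the opening and the grip force at its end, in the units of the state.
- arm.read_state(): the state, without advancing time (a new reading comes with each control period).
- cams.grab_frame(name): name is "side" or "top"; returns the picture (400x640x3 uint8, red, green, blue); there is no depth.
- cams.camera_info(name): a dict with "fx", "fy", "cx", "cy" (pixels), "extrinsics" (4x4, takes a point from world to camera coordinates). Camera axes: x right, y up, looking along -z (the intrinsics and any distortion apply to the point x, -y, -z); pixel columns grow to the right and rows downward; lengths in mm; the calibration is good to about 2 mm. A picture is of the moment at which its call begins. camera_info takes no time and is no camera call.
- ticket.sign_off(): hands the job in; it is judged then, once.
Trained networks look in the newest picture that a camera, given by its name, has taken for a name from the list of things; names that differ only in an ending like _2 or _b are one class to them, and where a whole thing is asked for, a point or a joint stands for the part that bears it (a point fixed in the world has none). Each returns a list of dicts, best first, with "conf" (0 to 1); they miss things now and then, are a little off and sometimes report something else, mostly with a low value. They report only what shows in the picture. A call takes as long as a camera call.
- cams.search_frame(name, camera): "bbox" ([left, top, width, height] in pixels, round what is visible of it).
The state is a dict: "time_s": time; "qpos": joint angles; "qd": joint speeds; "effort": joint torques, N m; "tcp_pos": TCP position; "tool_rot": TCP orientation; "wrist_force": force on the tool from outside, world axes, zero at the start; "moment": the same for the moment, N m; "finger_gap": opening from 0.0 (shut) to 1.0 (fully open); "gripper_force": force on a finger pad.
Only numpy, scipy, OpenCV 4.12 (cv2) and the standard library are available. Lean on these libraries where they do the work, as an engineer would, in place of code of your own. Each camera call takes 0.05 s, during which the arm holds its last target. There are 200 camera calls.

### The job

Finish packing the pair of carved limestone panels: lay the corkboard interleaf flat in the wooden case on top of the panel already in it, then set the other panel gently on the interleaf, carved face up like the first and inside the case walls, and finally swing the lid fully shut. Stone must never touch stone, and the panel already packed stays in its place; leave the rubbing stone, the brush and the chisel where they lie.

Things in the scene. Friction and masses are not known exactly. Their poses are not given: they have to be found in the camera images.
- case: plywood packing case, fixed to the bench, outside 84 (x) x 144 (y) x 56 mm; origin at the centre of its underside, y along its length, z up, lid hinge on its +y end. Floor and walls 8 mm thick; inside 68 x 128 x 48 mm deep. The middle 56 mm of both long walls (on +x and -x) is cut away down to the floor, so fingers that hold a panel or sheet by its long edges can pass
- case_lid (a joint): lid angle, rad: 0 = fully shut, grows as it opens, stop at 1.95 (leaning back past upright); starts at 1.75 to 1.9. Stiff hinge (0.12 N m, about 1 N at the free edge): the lid stays at any angle and must be pushed all the way down. Board 84 x 146 x 7 mm, with a cork pad inside that ends about 3 mm above the top panel when shut
- lid_hinge (a point): point on the hinge axis, middle of the case's +y end, 56.5 mm above the bench; the axis runs along the case's x. The shut lid reaches from here 146 mm toward the case's -y, its outer face 7 mm above the axis
- lid_edge (a point): middle of the lid's free edge, half way through its 7 mm thickness, 146 mm from the hinge
- interleaf: plain stiff brown corkboard sheet, 64 (x) x 124 (y) x 6 (z) mm, 35 g; origin at the centre of its underside. It lies flat on a pair of wooden battens, underside 12 mm above the bench; grip it across its 64 mm width
- tile_loose: the panel still to be packed: pale limestone, 60 (x) x 120 (y) x 18 (z) mm, 0.24 to 0.39 kg, raised margin, rosette and palmettes on its upper face; origin at the centre of its underside. It lies flat, carved face up, on the other pair of battens, underside 12 mm above the bench. Panel and sheet may have swapped places
- tile_packed: an equal panel, 60 x 120 x 18 mm, already lying on the floor of the case, carved face up (top 26 mm above the bench); origin at the centre of its underside
- bearers_a: the fixed pair of battens under the interleaf, each 12 x 12 x 64 mm, 35 mm either side of their common middle (the origin, on the bench), leaving the middle free for fingers
- bearers_b: the equal fixed pair of battens under the loose panel; origin at their common middle, on the bench
- rubbing_stone: grey rubbing stone bar 32 x 100 x 22 mm, bystander; origin at the centre of its underside, y along its length
- dust_brush: wooden-handled dust brush 45 x 216 x 16 mm, bystander; origin at the centre of its underside, y along its length
- chisel_flat: steel flat chisel 18 x 173 x 14 mm, bystander; origin at the centre of its underside, y along its length

How it is judged:
By the outcome, as a careful person would: the job done as asked, in the order asked, and still so for the second after the job is handed in, with the robot touching nothing.
It also fails if it takes over 72 s, if anything falls off the work surface, if the arm or the gripper's body presses on something with over 40 N, if the wrist force passes 120 N, or if a joint passes its speed limit or range.

## Working session

There is one attempt and no reset: what is moved stays moved. The work goes in short steps, Python scripts to look and compute and a shell command to move; the robot and the scene stay as the last step left them, time stands still between calls to the robot, and variables do not carry over. Pictures are saved under pics/ and viewed, at most 10 in all, crops included, and the job is handed in when it is done.

```bash
mkdir -p pics; cat > h.py <<'E'
import numpy as np, cv2
from workcell import arm, cams, ticket
def ray(cam,u,v):
    i=cams.camera_info(cam); E=np.array(i['extrinsics']); R=E[:3,:3]; t=E[:3,3]
    d=R.T@np.array([(u-i['cx'])/i['fx'],-(v-i['cy'])/i['fy'],-1.]); return -R.T@t,d
def px2w(cam,u,v,z):
    c,d=ray(cam,u,v); return c+d*(z-c[2])/d[2]
def w2px(cam,p):
    i=cams.camera_info(cam); E=np.array(i['extrinsics']); q=E[:3,:3]@np.array(p,float)+E[:3,3]
    return np.array([i['cx']+i['fx']*q[0]/-q[2], i['cy']-i['fy']*q[1]/-q[2]])
def save(cam,name):
    f=cams.grab_frame(cam); cv2.imwrite('pics/'+name,f[:,:,::-1]); return f
E
python3 - <<'E'
from h import *
s=arm.read_state(); print({k:np.round(v,3).tolist() for k,v in s.items()}, arm.finger_overhang)
for c in('top','side'):
    i=cams.camera_info(c); print(c,{k:(np.round(v,3).tolist()) for k,v in i.items() if not isinstance(v,str)})
    save(c,c+'0.png')
    for n in ['case','case_lid','lid_edge','interleaf','tile_loose','bearers_a','rubbing_stone','dust_brush','chisel_flat']:
        print(n,[(np.round(d['bbox']).tolist(),round(d['conf'],2)) for d in cams.search_frame(n,c)[:3]])
E
```

```text
{'time_s': 0.0, 'qpos': [62.267, 23.6, -0.73, 91.505, 0.321, 64.989, -4.711], 'qd': [-0.015, -0.014, 0.01, -0.079, -0.005, 0.017, 0.017], 'effort': [-0.001, -60.063, 0.682, -29.941, 0.014, 0.011, -0.0], 'tcp_pos': [252.374, -571.537, 403.839], 'tool_rot': [-179.907, 0.006, 23.827], 'wrist_force': [0.801, 0.245, -0.222], 'moment': [-0.042, 0.007, -0.014], 'gripper_force': 0.0, 'finger_gap': 1.005} 173.4
top {'fx': 381.892, 'fy': 381.892, 'cx': 322.715, 'cy': 195.241, 'extrinsics': [[0.015, -1.0, -0.008, -25.158], [0.991, 0.014, 0.136, -468.981], [-0.136, -0.01, 0.991, -1055.718], [0.0, 0.0, 0.0, 1.0]]}
case [([342.0, 170.0, 67.0, 39.0], 0.76)]
case_lid [([335.0, 167.0, 19.0, 39.0], 0.78)]
lid_edge [([340.0, 165.0, 14.0, 39.0], 0.83)]
interleaf [([451.0, 181.0, 27.0, 49.0], 0.92)]
tile_loose [([248.0, 152.0, 28.0, 48.0], 0.98), ([349.0, 226.0, 70.0, 24.0], 0.58)]
bearers_a [([349.0, 228.0, 72.0, 25.0], 0.56)]
rubbing_stone [([396.0, 159.0, 39.0, 13.0], 0.92)]
dust_brush [([348.0, 225.0, 71.0, 25.0], 0.7), ([338.0, 166.0, 15.0, 38.0], 0.47), ([248.0, 157.0, 28.0, 46.0], 0.22)]
chisel_flat [([175.0, 174.0, 49.0, 41.0], 0.65), ([348.0, 225.0, 72.0, 27.0], 0.23)]
side {'fx': 514.66, 'fy': 514.66, 'cx': 310.881, 'cy': 207.888, 'extrinsics': [[0.991, 0.13, -0.024, -457.554], [-0.03, 0.4, 0.916, -19.875], [0.128, -0.907, 0.4, -1615.159], [0.0, 0.0, 0.0, 1.0]]}
case [([293.0, 165.0, 39.0, 95.0], 0.86), ([300.0, 226.0, 27.0, 16.0], 0.68)]
case_lid [([300.0, 162.0, 30.0, 57.0], 0.82)]
lid_edge [([298.0, 164.0, 28.0, 54.0], 0.94)]
interleaf [([247.0, 282.0, 64.0, 21.0], 0.67)]
tile_loose [([329.0, 186.0, 25.0, 12.0], 0.78), ([258.0, 297.0, 38.0, 8.0], 0.41), ([299.0, 163.0, 30.0, 51.0], 0.34)]
bearers_a []
rubbing_stone [([327.0, 253.0, 18.0, 23.0], 0.66)]
dust_brush [([251.0, 225.0, 16.0, 38.0], 0.62), ([295.0, 162.0, 36.0, 56.0], 0.35)]
chisel_flat []
```

View pics/top0.png

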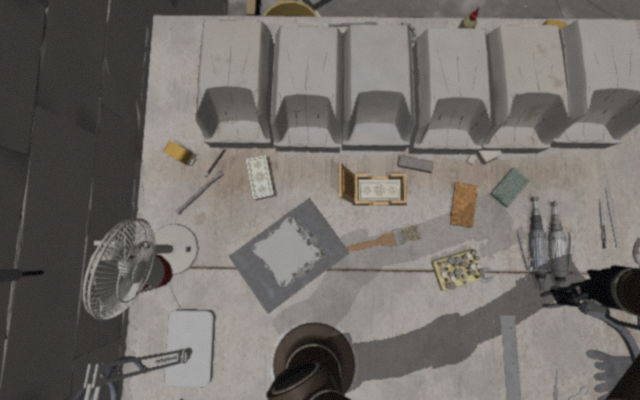

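View pics/side0.png

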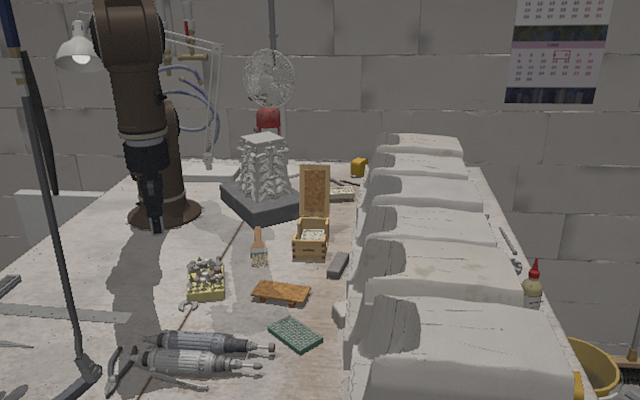

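The top view shows the interleaf (464,204), the loose panel (260,177), and the case (380,188) with its lid to the left. Next come refined poses.

```bash
python3 - <<'E'
from h import *
f=cv2.imread('pics/top0.png')
a=cv2.resize(f[145:235,230:310],None,fx=5,fy=5,interpolation=cv2.INTER_CUBIC)
b=cv2.resize(f[160:220,335:415],None,fx=5,fy=5,interpolation=cv2.INTER_CUBIC)
c=cv2.resize(f[170:240,430:500],None,fx=5,fy=5,interpolation=cv2.INTER_CUBIC)
out=np.zeros((600,800,3),np.uint8); out[:275,:400]=a[:275]; out[:300,400:800]=b; out[:0]=0; out[280:280+320,:350]=c[:320]
s=cv2.imread('pics/side0.png'); d=cv2.resize(s[155:265,285:360],None,fx=2.7,fy=2.7,interpolation=cv2.INTER_CUBIC); out[303:303+d.shape[0],400:400+d.shape[1]]=d[:297]
cv2.imwrite('pics/crop1.png',out)
hsv=cv2.cvtColor(f,cv2.COLOR_BGR2HSV)
def rect(m,roi,z,lab):
    x0,y0,x1,y1=roi; mm=np.zeros_like(m); mm[y0:y1,x0:x1]=m[y0:y1,x0:x1]
    cs,_=cv2.findContours(mm,cv2.RETR_EXTERNAL,cv2.CHAIN_APPROX_NONE); cc=max(cs,key=cv2.contourArea)
    w=np.array([px2w('top',*p[0],z)[:2] for p in cc],np.float32); r=cv2.minAreaRect(w); print(lab,np.round(r[0],1),np.round(r[1],1),round(r[2],1),'bbox',cv2.boundingRect(cc))
sat=hsv[:,:,1]; val=hsv[:,:,2]
rect(((sat>110)).astype(np.uint8),(440,170,490,240),18,'leaf')
rect(((val>165)).astype(np.uint8),(240,145,285,210),30,'tile')
rect(((val>165)).astype(np.uint8),(355,172,408,206),26,'packed')
rect(((sat>80)).astype(np.uint8),(335,160,412,212),56,'case')
for n,p,z in [('stoneblocks edge',(380,150),0),('case',(380,188),56),('rub',(415,163),22),('bsh',(385,240),10),('cap',(290,240),0),('robot',(315,365),0)]: print(n,np.round(px2w('top',*p,z)))
E
```

```text
leaf [ 451.1 -421.3] [ 61.4 119.1] 80.8 bbox (451, 183, 26, 44)
tile [522.1 166.4] [115.2  57.7] 13.1 bbox (246, 156, 27, 41)
packed [ 497.8 -181.1] [ 61. 112.] 0.8 bbox (360, 176, 40, 22)
case [ 489.9 -153. ] [197.8 104. ] 81.3 bbox (339, 164, 67, 41)
stoneblocks edge [ 612. -186.    0.]
case [ 489. -178.   56.]
rub [ 569. -285.   22.]
bsh [ 346. -198.   10.]
cap [342.  75.   0.]
robot [-0. -4.  0.]
```

View pics/crop1.png

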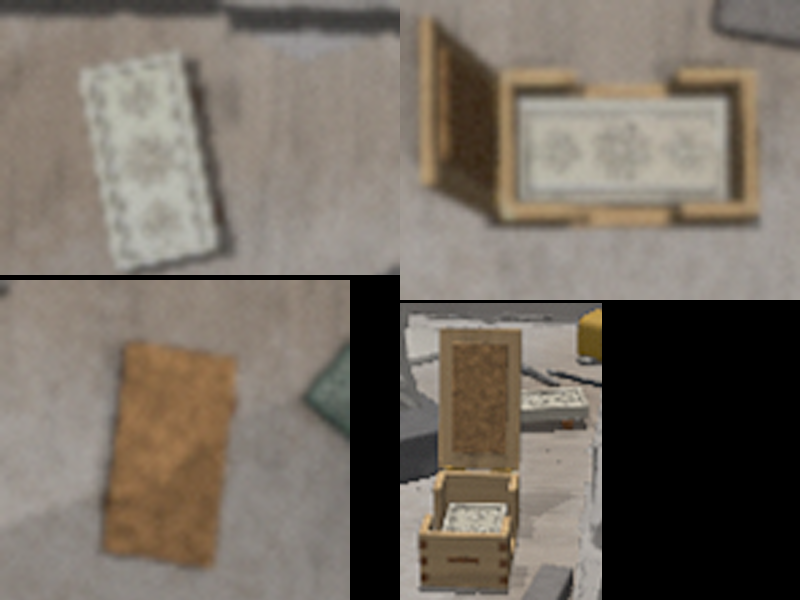

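The crops show the corners clearly, so I fit known-size rectangles to them.

```bash
python3 - <<'E'
from h import *
def fit(pts,off,org,z,L,lab):
    P=[px2w('top',(x-off[0]+.5)/5-.5+org[0],(y-off[1]+.5)/5-.5+org[1],z)[:2] for x,y in pts]
    # order: image TL,TR,BR,BL
    P=np.array(P); e=[np.linalg.norm(P[i]-P[(i+1)%4]) for i in range(4)]
    d=((P[0]+P[1])-(P[3]+P[2])) if e[1]+e[3]>e[0]+e[2] else ((P[0]+P[3])-(P[1]+P[2]))
    print(lab,'c',np.round(P.mean(0),1),'edges',np.round(e),'long axis dir deg from +y',round(np.degrees(np.arctan2(-d[0],d[1])),1))
fit([(83,72),(183,52),(222,252),(118,270)],(0,0),(230,145),30,None,'tile')
fit([(125,343),(235,355),(213,567),(102,552)],(0,280),(430,170),18,None,'leaf')
fit([(499,68),(757,69),(760,225),(499,221)],(400,0),(335,160),56,None,'case')
fit([(517,96),(727,97),(729,203),(517,200)],(400,0),(335,160),26,None,'packed')
# side check
for p in [(499,-181+0,26)]: print(w2px('side',p))
for n,c,z in [('leaf',(451,-421),18),('tile',(522,166),30)]: print(n,w2px('side',(*c,z)))
# lid top edge corners from crop top (420,15),(432,187)
E
```

```text
tile c [520.7 163.3] edges [ 59. 120.  60. 118.] long axis dir deg from +y -77.5
leaf c [ 450.7 -421.7] edges [ 63. 124.  63. 122.] long axis dir deg from +y -98.0
case c [ 486.8 -178.9] edges [144.  88. 145.  86.] long axis dir deg from +y 0.2
packed c [ 489.4 -179.6] edges [121.  61. 121.  60.] long axis dir deg from +y 0.2
[315.75665978 239.09277183]
leaf [282.05257411 289.52052612]
tile [335.49711208 190.1263722 ]
```

```bash
python3 -m inch '[33,25,-17,0,0,-0.093,-1,33,25,-17,0,0,-0.093,-1,33,25,-17,0,0,-0.093,-1,33,25,-17,0,0,-0.093,-1,33,25,-17,0,0,-0.093,-1,33,25,-17,0,0,-0.093,-1,0,0,0,0,0,0,-1,0,0,0,0,0,0,-1]' 20; python3 - <<'E'
from h import *
s=arm.read_state();print(np.round(s['tcp_pos'],1),np.round(s['tool_rot'],2),np.round(s['qpos'],1),arm.finger_overhang)
E
```

```text
time_s: 1.8
tcp_pos: [451.5, -420.6, 302.1]
tool_rot: [-180.0, 0.1, -7.9]
wrist_force: [-0.8, -0.5, 0.6]
finger_gap: 1.0
gripper_force: 0.0
[ 451.5 -420.6  302.1] [-1.7997e+02  6.0000e-02 -7.9300e+00] [ 37.   28.5   2.   98.8  -1.2  52.8 -58.4] 173.4
```

```bash
python3 -m inch '[0,-0.5,-30,0,0,0,-1,0,0,-30,0,0,0,-1,0,0,-30,0,0,0,-1,0,0,-20,0,0,0,-1,0,0,-7,0,0,0,-1,0,0,0,0,0,0,-1]' ; python3 - <<'E'
from h import *
f=save('side','s1.png')
cv2.imwrite('pics/s1c.png',cv2.resize(f[230:330,220:340,::-1],None,fx=5,fy=5,interpolation=cv2.INTER_CUBIC))
for z in (0,12,18,30): print(z,w2px('side',(446,-457,z)),w2px('side',(456,-386,z)))
E
```

```text
time_s: 2.4
tcp_pos: [449.3, -423.3, 185.4]
tool_rot: [180.0, 0.1, -8.2]
wrist_force: [-0.9, -0.1, 0.4]
finger_gap: 1.0
gripper_force: 0.0
0 [277.29009847 305.12631515] [287.19953957 288.05817943]
12 [277.01897524 300.56673083] [286.9822637  283.66999475]
18 [276.88255415 298.27248457] [286.87297327 281.46272413]
30 [276.60797479 293.6547771 ] [286.65307426 277.02156144]
```

View pics/s1c.png

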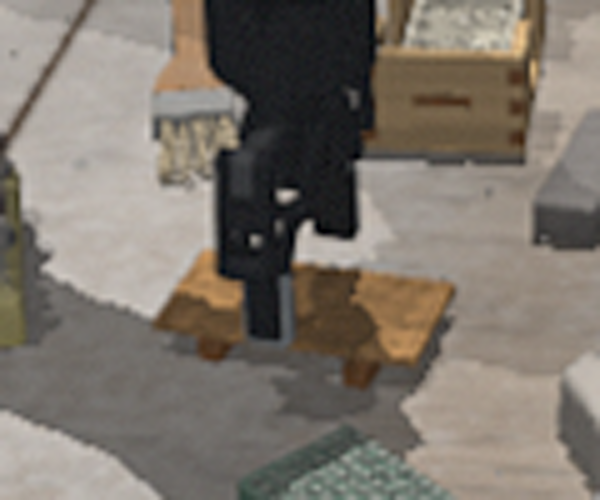

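The near fingertip is at (273,299), about 24 mm above the bench and centred on the sheet's edge. The open overhang is therefore about 160 mm, so I go down and grip.

```bash
python3 -m inch '[1,1,-5,0,0,0,-1,0,0,-5,0,0,0,-1,0,0,0,0,0,0,-0.7,0,0,0,0,0,0,-0.5,0,0,0,0,0,0,0,0,0,0,0,0,0,0.3,0,0,0,0,0,0,0.3,0,0,0,0,0,0,0.3,0,0,0,0,0,0,0.3,0,0,0,0,0,0,0.3]' 25
```

```text
time_s: 3.45
tcp_pos: [451.6, -421.3, 176.2]
tool_rot: [180.0, -0.0, -8.1]
wrist_force: [-0.6, 1.0, 5.5]
finger_gap: 0.742
gripper_force: 28.0
```

```bash
python3 -m inch '[0,0,20,0,0,0,0.3,0,0,30,0,0,0,0.3,0,0,30,0,0,0.06,0.3,0,10,20,0,0,0.12,0.3,3,20,0,0,0,0.12,0.3,3,20,0,0,0,0.12,0.3,3,20,0,0,0,0.12,0.3,3,20,0,0,0,0.12,0.3,3,20,0,0,0,0.12,0.3,3,20,0,0,0,0.12,0.3,3,20,0,0,0,0.12,0.3,3,20,0,0,0,0.12,0.3,3,20,0,0,0,0.12,0.3,3,20,0,0,0,0.12,0.3,3,20,0,0,0,0.12,0.3,3,11,0,0,0,0.12,0.3,3,1,0,0,0,0.09,0.3,0,0,-20,0,0,0,0.3]'
python3 -m inch '[0,0,-20,0,0,0,0.3,0,0,0,0,0,0,0.3,0,0,0,0,0,0,0.3]'
```

```text
time_s: 5.25
tcp_pos: [491.8, -178.9, 257.4]
tool_rot: [179.7, 0.1, 90.1]
wrist_force: [0.8, -0.3, -0.7]
finger_gap: 0.736
gripper_force: 27.9
time_s: 5.55
tcp_pos: [490.4, -179.2, 235.7]
tool_rot: [-180.0, -0.0, 89.8]
wrist_force: [0.5, -0.5, -0.5]
finger_gap: 0.739
gripper_force: 27.9
```

```bash
python3 - <<'E'
from h import *
s=arm.read_state();print(np.round(s['tcp_pos'],1),np.round(s['tool_rot'],2),np.round(s['qpos'],1))
a=save('top','t2.png'); b=save('side','s2.png')
A=cv2.resize(a[150:225,325:425,::-1],None,fx=4,fy=4,interpolation=cv2.INTER_CUBIC)
B=cv2.resize(b[150:280,260:360,::-1],None,fx=4,fy=4,interpolation=cv2.INTER_CUBIC)
o=np.zeros((520,800,3),np.uint8);o[:300,:400]=A;o[:,400:]=B;cv2.imwrite('pics/c2.png',o)
E
```

```text
[ 490.4 -179.2  235.7] [-1.7995e+02 -3.0000e-02  8.9840e+01] [ 33.2  28.1 -23.5 113.5  16.4  41.6  -0.4]
```

View pics/c2.png

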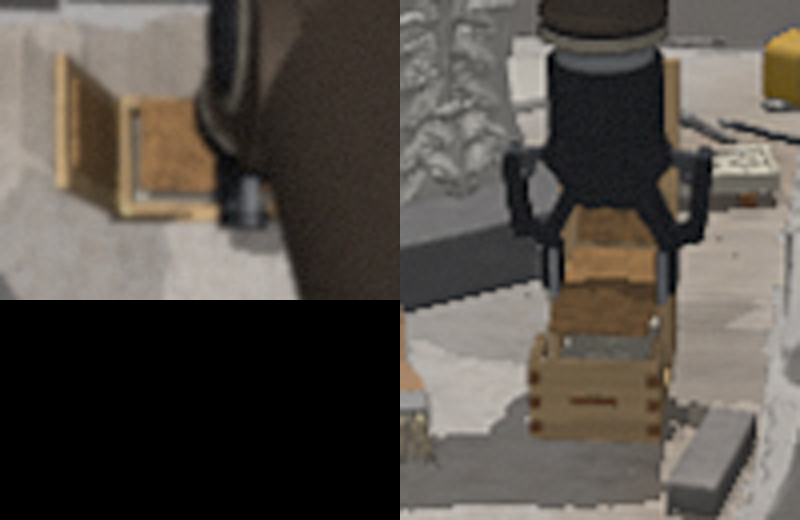

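```bash
cat >> h.py <<'E'
def crop(cam,p,x0,y0,s,ox=0,oy=0):
    u=w2px(cam,p); return np.round(((u-[x0,y0]+.5)*s-.5)+[ox,oy]).astype(int).tolist()
E
python3 - <<'E'
from h import *
X,Y=490.4,-179.7
zb=235.7-176+12
for n,dx,dy,z in [('leaf NL top',-32,-62,zb+6),('leaf NR top',32,-62,zb+6),('leaf NL bot',-32,-62,zb),('leaf NR bot',32,-62,zb),('leaf FL',-32,62,zb+6),('leaf FR',32,62,zb+6)]:
    print(n,'side',crop('side',(X+dx,Y+dy,z),260,150,4,400),'top',crop('top',(X+dx,Y+dy,z),325,150,4))
X,Y=487.5,-179
for n,dx,dy,z in [('case NL top',-42,-72,56),('NR top',42,-72,56),('NL bot',-42,-72,0),('NR bot',42,-72,0),('FL',-42,72,56),('FR',42,72,56),('in FL',-34,64,56),('in FR',34,64,56)]:
    print(n,'side',crop('side',(X+dx,Y+dy,z),260,150,4,400),'top',crop('top',(X+dx,Y+dy,z),325,150,4))
E
```

```text
leaf NL top side [548, 326] top [320, 194]
leaf NR top side [648, 330] top [319, 101]
leaf NL bot side [548, 335] top [318, 195]
leaf NR bot side [648, 338] top [317, 103]
leaf FL side [576, 247] top [138, 191]
leaf FR side [668, 250] top [138, 99]
case NL top side [527, 363] top [327, 216]
NR top side [658, 368] top [326, 97]
NL bot side [530, 440] top [311, 225]
NR bot side [659, 446] top [310, 112]
FL side [560, 269] top [119, 214]
FR side [680, 272] top [120, 95]
in FL side [570, 274] top [131, 202]
in FR side [668, 277] top [131, 106]
```

```bash
python3 - <<'E'
import cv2,numpy as np
a=cv2.imread('pics/t2.png');b=cv2.imread('pics/s2.png')
A=cv2.resize(a[168:208,336:386],None,fx=8,fy=8,interpolation=cv2.INTER_CUBIC)
B=cv2.resize(b[200:265,288:338],None,fx=8,fy=8,interpolation=cv2.INTER_CUBIC)
o=np.zeros((520,800,3),np.uint8);o[:320,:400]=A;o[:,400:]=B;cv2.imwrite('pics/c2b.png',o)
E
```

```text
(no output)
```

View pics/c2b.png

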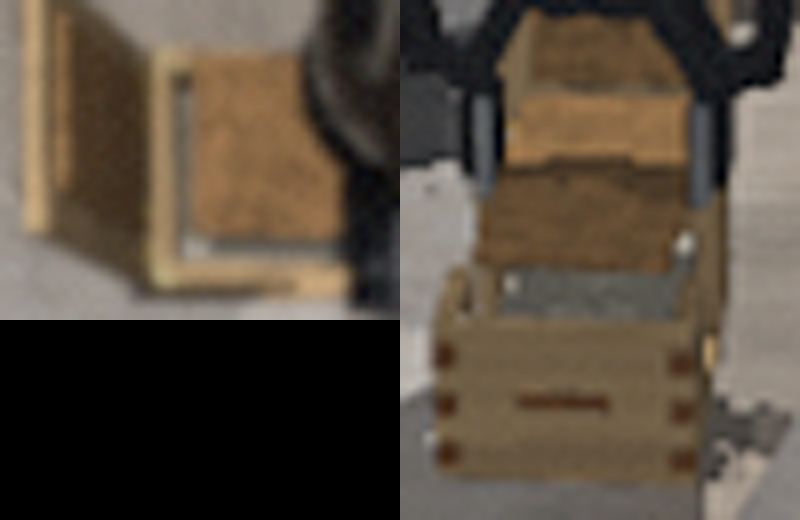

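Compared with the predicted outlines, the sheet sits about 2.5 mm too far +x and 1.5 mm too far −y of the case centre. I correct that and lower it in stages.

```bash
python3 -m inch '[-2.6,1.6,0,0,0,0.003,0.3,0,0,-6,0,0,0,0.3,0,0,-6,0,0,0,0.3,0,0,-5,0,0,0,0.3,0,0,-5,0,0,0,0.3,0,0,-4,0,0,0,0.3,0,0,0,0,0,0,0.3]'
```

```text
time_s: 6.35
tcp_pos: [487.6, -177.6, 209.0]
tool_rot: [-179.9, -0.0, 90.0]
wrist_force: [-0.2, 0.4, -0.3]
finger_gap: 0.738
gripper_force: 27.9
```

```bash
python3 -m inch '[0,0,-4,0,0,0,0.3,0,0,-4,0,0,0,0.3,0,0,-3,0,0,0,0.3,0,0,-3,0,0,0,0.3,0,0,-2,0,0,0,0.3,0,0,-1.5,0,0,0,0.3,0,0,0,0,0,0,0.3]'
```

```text
time_s: 7.05
tcp_pos: [487.8, -177.6, 192.0]
tool_rot: [-180.0, -0.0, 90.0]
wrist_force: [-0.5, -0.8, 0.5]
finger_gap: 0.736
gripper_force: 27.9
```

```bash
python3 -m inch '[0,0,-1,0,0,0,0.3,0,0,-0.5,0,0,0,0.3,0,0,0,0,0,0,-0.55,0,0,0,0,0,0,-0.6,0,0,0,0,0,0,-0.8,0,0,0,0,0,0,-1,0,0,0,0,0,0,-1,0,0,5,0,0,0,-1,0,0,20,0,0,0,-1,0,0,40,0,0,0,-1,0,0,40,0,0,0,-1,0,0,40,0,0,0,-1,0,0,40,0,0,0,-1]'
```

```text
time_s: 8.35
tcp_pos: [487.5, -177.4, 377.8]
tool_rot: [180.0, -0.0, 90.0]
wrist_force: [0.6, -0.8, 0.0]
finger_gap: 0.999
gripper_force: 0.0
```

```bash
python3 -m inch '[0,0,40,0,0,0,-1,3,34,0,0,0,-0.1353,-1,3,34,0,0,0,-0.1353,-1,3,34,0,0,0,-0.1353,-1,3,34,0,0,0,-0.1353,-1,3,34,0,0,0,-0.1353,-1,3,34,0,0,0,-0.1353,-1,3,34,0,0,0,-0.1353,-1,4,34,0,0,0,-0.1353,-1,4,34,0,0,0,-0.1353,-1,4,34,0,0,0,-0.1353,-1,0,1,-40,0,0,0,-1,0,0,-40,0,0,0,-1,0,0,-40,0,0,0,-1,0,0,-30,0,0,0,-1,0,0,0,0,0,0,-1,0,0,0,0,0,0,-1]'
python3 - <<'E'
from h import *
a=save('top','t3.png'); b=save('side','s3.png')
print(arm.read_state()['qpos'],arm.read_state()['tcp_pos'])
A=cv2.resize(a[160:215,330:415,::-1],None,fx=4.7,fy=4.7,interpolation=cv2.INTER_CUBIC)
A2=cv2.resize(a[145:205,225:310,::-1],None,fx=4.7,fy=4.7,interpolation=cv2.INTER_CUBIC)
B=cv2.resize(b[150:265,280:360,::-1],None,fx=4.7,fy=4.7,interpolation=cv2.INTER_CUBIC)
o=np.zeros((560,800,3),np.uint8);o[:A.shape[0],:A.shape[1]]=A;o[270:270+A2.shape[0],:A2.shape[1]]=A2;o[:B.shape[0],400:400+B.shape[1]]=B;cv2.imwrite('pics/c3.png',o)
E
```

```text
time_s: 10.05
tcp_pos: [521.0, 163.6, 266.3]
tool_rot: [-180.0, 0.0, 12.5]
wrist_force: [-0.3, -0.0, 1.3]
finger_gap: 0.997
gripper_force: 0.0
[  -4.06900269   27.21366975  -23.83839956  109.05282365   14.77645025
   46.54687175 -113.29651322] [521.5701126  163.73810195 267.72159576]
```

View pics/c3.png

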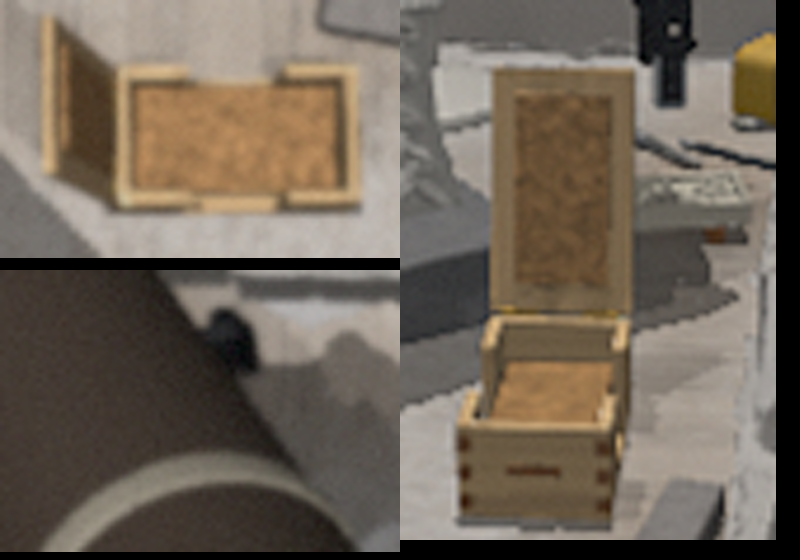

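The sheet lies flat in the case and the lid is still open. Next I take the loose panel with the fingertips kept about 4 mm above its underside.

```bash
python3 -m inch '[-0.5,0.3,-25,0,0,0,-1,0,0,-25,0,0,0,-1,0,0,-20,0,0,0,-1,0,0,-11,0,0,0,-1,0,0,0,0,0,0,-1,0,0,0,0,0,0,-0.7,0,0,0,0,0,0,-0.4,0,0,0,0,0,0,0,0,0,0,0,0,0,0.4,0,0,0,0,0,0,0.4,0,0,0,0,0,0,0.4,0,0,0,0,0,0,0.4,0,0,0,0,0,0,0.4]' 50
```

```text
time_s: 11.45
tcp_pos: [521.0, 164.0, 186.5]
tool_rot: [-180.0, -0.2, 12.5]
wrist_force: [-0.6, 0.2, 6.9]
finger_gap: 0.684
gripper_force: 53.4
```

```bash
python3 -m inch '[0,0,10,0,0,0,0.4,0,0,30,0,0,0,0.4,0,0,40,0,0,0,0.4,0,0,40,0,0,0,0.4,0,0,40,0,0,0,0.4,0,0,40,0,0,0,0.4,0,0,30,0,0,0,0.4,0,0,10,0,0,0,0.4,0,0,0,0,0,0,0.4]'
python3 -m inch '[-2,-25,0,0,0,0.1127,0.4,-2,-25,0,0,0,0.1127,0.4,-3,-30,0,0,0,0.1127,0.4,-3,-30,0,0,0,0.1127,0.4,-3,-30,0,0,0,0.1127,0.4,-3,-30,0,0,0,0.1127,0.4,-3,-30,0,0,0,0.1127,0.4,-3,-30,0,0,0,0.1127,0.4,-3,-30,0,0,0,0.1127,0.4,-3,-30,0,0,0,0.1127,0.4,-3,-28,0,0,0,0.1127,0.4,-2.4,-25,0,0,0,0.1127,0.4,0,0,0,0,0,0,0.4,0,0,0,0,0,0,0.4]'
```

```text
time_s: 12.35
tcp_pos: [520.2, 163.7, 426.1]
tool_rot: [180.0, -0.2, 12.5]
wrist_force: [-0.2, -1.0, -3.1]
finger_gap: 0.688
gripper_force: 55.9
time_s: 13.75
tcp_pos: [486.3, -179.8, 422.6]
tool_rot: [-179.8, -0.1, 89.8]
wrist_force: [0.9, 0.2, -3.0]
finger_gap: 0.683
gripper_force: 55.8
```

```bash
python3 -m inch '[1.2,0.6,-20,0,0,0.003,0.4,0,0,-35,0,0,0,0.4,0,0,-35,0,0,0,0.4,0,0,-35,0,0,0,0.4,0,0,-30,0,0,0,0.4,0,0,-20,0,0,0,0.4,0,0,-7,0,0,0,0.4,0,0,0,0,0,0,0.4,0,0,0,0,0,0,0.4]'
python3 - <<'E'
from h import *
a=save('top','t4.png'); b=save('side','s4.png')
s=arm.read_state();p=s['tcp_pos'];print(np.round(p,1),np.round(s['tool_rot'],2))
A=cv2.resize(a[168:208,336:386,::-1],None,fx=8,fy=8,interpolation=cv2.INTER_CUBIC)
B=cv2.resize(b[200:265,288:338,::-1],None,fx=8,fy=8,interpolation=cv2.INTER_CUBIC)
o=np.zeros((520,800,3),np.uint8);o[:320,:400]=A;o[:,400:]=B;cv2.imwrite('pics/c4.png',o)
zb=p[2]-174.5
for dx in(-30,30):
  for dy in (-60,60):
    for dz in (0,18): q=(p[0]+dx,p[1]+dy,zb+dz); print(dx,dy,dz,'top',crop('top',q,336,168,8),'side',crop('side',q,288,200,8,400))
for dx in(-34,34): print('in F',crop('top',(487.7+dx,-179.2+64,56),336,168,8))
E
```

```text
time_s: 14.65
tcp_pos: [488.6, -178.2, 243.4]
tool_rot: [179.9, -0.0, 90.2]
wrist_force: [1.4, -0.7, -3.0]
finger_gap: 0.684
gripper_force: 55.8
[ 488.7 -178.6  243.9] [1.7989e+02 4.0000e-02 9.0140e+01]
-30 -60 0 top [539, 246] side [475, 272]
-30 -60 18 top [549, 239] side [473, 221]
-30 60 0 top [188, 241] side [529, 118]
-30 60 18 top [193, 234] side [527, 70]
30 -60 0 top [536, 74] side [662, 279]
30 -60 18 top [547, 64] side [662, 228]
30 60 0 top [189, 69] side [702, 123]
30 60 18 top [193, 59] side [701, 75]
in F [175, 260]
in F [176, 68]
```

View pics/c4.png

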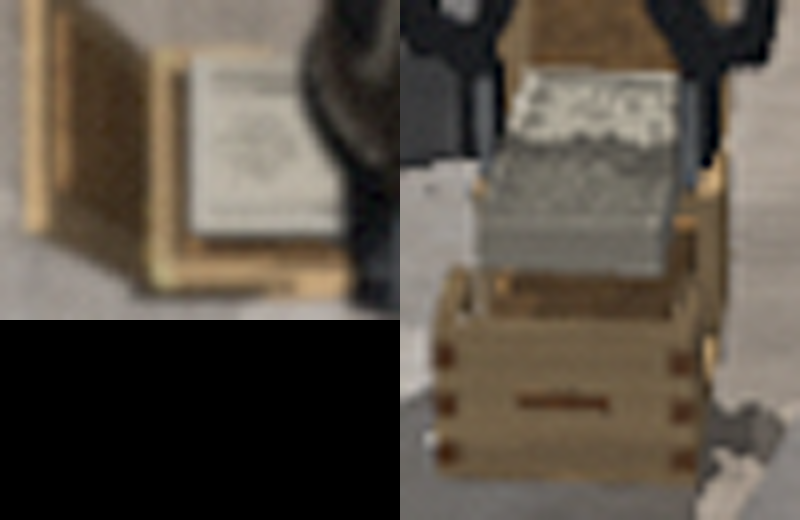

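The panel at (191,56)–(191,235) matches the prediction to within 1 mm and sits square over the case, so I lower it.

```bash
python3 -m inch '[-1,-0.8,-6,0,0,0,0.4,0,0,-7,0,0,0,0.4,0,0,-7,0,0,0,0.4,0,0,-6,0,0,0,0.4,0,0,-4,0,0,0,0.4,0,0,0,0,0,0,0.4,0,0,0,0,0,0,0.4]'
```

```text
time_s: 15.45
tcp_pos: [487.2, -179.4, 212.6]
tool_rot: [-180.0, -0.0, 90.2]
wrist_force: [0.0, -0.4, -2.8]
finger_gap: 0.689
gripper_force: 55.8
```

```bash
python3 -m inch '[0,0,-2,0,0,0,0.4,0,0,-1,0,0,0,0.4,0,0,-1,0,0,0,0.4,0,0,0,0,0,0,0.4]'; python3 -m inch '[0,0,-0.7,0,0,0,0.4,0,0,-0.5,0,0,0,0.4,0,0,0,0,0,0,0.4]'
```

```text
time_s: 15.85
tcp_pos: [487.1, -179.5, 208.6]
tool_rot: [-180.0, -0.0, 90.1]
wrist_force: [-0.0, 0.0, -3.2]
finger_gap: 0.687
gripper_force: 55.8
time_s: 16.15
tcp_pos: [487.1, -179.6, 207.5]
tool_rot: [-180.0, -0.0, 90.1]
wrist_force: [-0.2, 0.5, -3.7]
finger_gap: 0.688
gripper_force: 55.8
```

```bash
python3 -m inch '[0,0,-0.5,0,0,0,0.4,0,0,-0.5,0,0,0,0.4,0,0,0,0,0,0,0.4]'; python3 -m inch '[0,0,-0.4,0,0,0,0.4,0,0,0,0,0,0,0.4]';  python3 -m inch '[0,0,-0.4,0,0,0,0.4,0,0,0,0,0,0,0.4]'
```

```text
time_s: 16.45
tcp_pos: [487.2, -179.6, 206.5]
tool_rot: [180.0, 0.0, 90.1]
wrist_force: [-0.1, 0.8, -2.4]
finger_gap: 0.689
gripper_force: 56.0
time_s: 16.65
tcp_pos: [487.2, -179.5, 206.5]
tool_rot: [180.0, 0.0, 90.1]
wrist_force: [-1.5, 1.1, 5.0]
finger_gap: 0.682
gripper_force: 56.7
time_s: 16.85
tcp_pos: [487.2, -179.5, 206.5]
tool_rot: [180.0, 0.0, 90.1]
wrist_force: [-3.8, 1.1, 9.8]
finger_gap: 0.685
gripper_force: 57.3
```

The panel is resting on the interleaf. I release it, rise clear, and check.

```bash
python3 -m inch '[0,0,0.5,0,0,0,0.4,0,0,0.3,0,0,0,0.2,0,0,0,0,0,0,-0.4,0,0,0,0,0,0,-0.5,0,0,0,0,0,0,-0.7,0,0,0,0,0,0,-1,0,0,0,0,0,0,-1,0,0,5,0,0,0,-1,0,0,20,0,0,0,-1,0,0,40,0,0,0,-1,0,0,45,0,0,0,-1,0,0,45,0,0,0,-1,0,0,45,0,0,0,-1,0,0,15,0,0,0,-1]'
python3 -m inch '[0,20,5,0,0,0,-1,0,30,0,0,0,0,-1,0,35,0,0,0,0,-1,0,35,0,0,0,0,-1,0,35,0,0,0,0,0,0,14,0,0,0,0,1,0,0,0,0,0,0,1,0,0,0,0,0,0,1,0,0,0,0,0,0,1,0,0,0,0,0,0,1]'
python3 - <<'E'
from h import *
a=save('top','t5.png'); b=save('side','s5.png')
A=cv2.resize(a[160:215,330:415,::-1],None,fx=4.7,fy=4.7,interpolation=cv2.INTER_CUBIC)
B=cv2.resize(b[100:265,270:350,::-1],None,fx=3.5,fy=3.5,interpolation=cv2.INTER_CUBIC)
o=np.zeros((580,800,3),np.uint8);o[:A.shape[0],:A.shape[1]]=A;o[:B.shape[0],400:400+B.shape[1]]=B;cv2.imwrite('pics/c5.png',o)
E
```

```text
time_s: 18.25
tcp_pos: [487.8, -179.2, 426.8]
tool_rot: [179.6, 0.2, 90.2]
wrist_force: [0.4, 0.6, 0.1]
finger_gap: 1.001
gripper_force: 0.0
time_s: 19.25
tcp_pos: [487.2, -11.8, 426.4]
tool_rot: [-180.0, 0.0, 90.0]
wrist_force: [0.2, 0.2, -0.4]
finger_gap: 0.004
gripper_force: 0.0
```

View pics/c5.png

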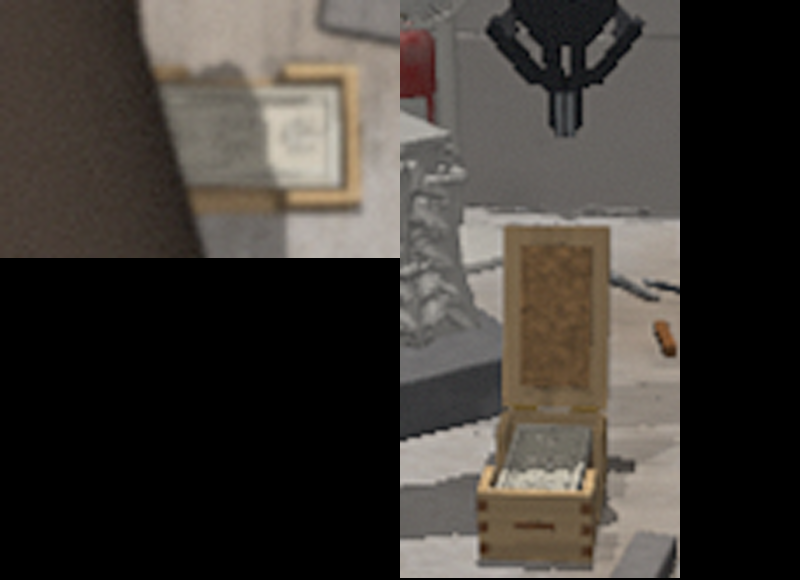

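The panel lies inside the walls at (165–340, 90–185) and the lid still stands open. I go down behind the lid and push it over upright.

```bash
python3 -m inch '[0,0,-30,0,0,0,1,0,0,-30,0,0,0,1,0,0,-21,0,0,0,1,0,-10,0,0,0,0,1,0,-15,0,0,0,0,1,0,-15,0,0,0,0,1,0,-12,0,0,0,0,1,0,-12,0,0,0,0,1,0,-13,0,0,0,0,1]'
python3 -m inch '[0,-12,0,0,0,0,1,0,-12,0,0,0,0,1,0,-10,0,0,0,0,1,0,-10,-4,0,0,0,1,0,-10,-4,0,0,0,1,0,-10,-5,0,0,0,1,0,-9,-6,0,0,0,1,0,-9,-6,0,0,0,1,0,-9,-6,0,0,0,1]'
```

```text
time_s: 20.25
tcp_pos: [487.3, -88.5, 346.1]
tool_rot: [179.9, 0.0, 90.1]
wrist_force: [0.0, 1.1, 0.3]
finger_gap: -0.001
gripper_force: 0.6
time_s: 21.15
tcp_pos: [487.0, -179.1, 313.7]
tool_rot: [-180.0, -0.0, 90.1]
wrist_force: [0.1, 2.0, -0.6]
finger_gap: 0.0
gripper_force: 0.4
```

```bash
python3 -m inch '[0,-8,-6,0,0,0,1,0,-7,-6,0,0,0,1,0,-7,-7,0,0,0,1,0,-5,-8,0,0,0,1,0,-4,-8,0,0,0,1,0,-4,-8,0,0,0,1,0,-3,-8,0,0,0,1,0,-2,-8,0,0,0,1,0,0,-6,0,0,0,1,0,0,-4,0,0,0,1,0,0,-3,0,0,0,1,0,0,0,0,0,0,1]'
```

```text
time_s: 22.35
tcp_pos: [487.1, -218.3, 242.2]
tool_rot: [-180.0, -0.0, 90.2]
wrist_force: [0.8, -0.7, -0.9]
finger_gap: -0.001
gripper_force: 0.0
```

```bash
python3 -m inch '[0,0,-2,0,0,0,1,0,0,-2,0,0,0,1,0,0,-1,0,0,0,1,0,0,0,0,0,0,1]';python3 -m inch '[0,0,-0.5,0,0,0,1,0,0,0,0,0,0,1]'
```

```text
time_s: 22.75
tcp_pos: [487.1, -218.5, 237.4]
tool_rot: [180.0, -0.0, 90.1]
wrist_force: [0.3, -0.1, 0.3]
finger_gap: -0.001
gripper_force: 0.0
time_s: 22.95
tcp_pos: [487.2, -218.5, 237.0]
tool_rot: [180.0, 0.0, 90.1]
wrist_force: [-0.8, 0.1, 0.6]
finger_gap: -0.004
gripper_force: 0.2
```

```bash
for i in 1 2 3; do python3 -m inch '[0,0,-0.5,0,0,0,1,0,0,0,0,0,0,1]' | grep -E 'tcp|wrist'; done
```

```text
tcp_pos: [487.2, -218.5, 236.9]
wrist_force: [-2.1, 1.2, 6.0]
tcp_pos: [487.2, -218.4, 236.8]
wrist_force: [-3.0, 1.2, 9.9]
tcp_pos: [487.2, -218.4, 236.7]
wrist_force: [-4.2, 1.0, 14.7]
```

Firm stop at 236.9 mm, as predicted for a shut lid. I retreat and check.

```bash
python3 -m inch '[0,0,-0.5,0,0,0,1,0,0,0,0,0,0,1,0,0,3,0,0,0,1,0,0,20,0,0,0,1,0,0,40,0,0,0,1,0,0,40,0,0,0,1,0,-40,30,0,0,0,1,0,-45,0,0,0,0,1,0,-45,0,0,0,0,1,0,-45,0,0,0,0,1,0,-45,0,0,0,0,1,0,0,0,0,0,0,1]'
python3 - <<'E'
from h import *
a=save('top','t6.png'); b=save('side','s6.png')
A=cv2.resize(a[130:270,150:500,::-1],None,fx=2.28,fy=2.28,interpolation=cv2.INTER_CUBIC)[:,:800]
B=cv2.resize(b[195:270,220:353,::-1],None,fx=3.6,fy=3.6,interpolation=cv2.INTER_CUBIC)
o=np.zeros((600,800,3),np.uint8);o[:A.shape[0],:A.shape[1]]=A;o[325:325+B.shape[0],:B.shape[1]]=B[:275];cv2.imwrite('pics/c6.png',o)
E
```

```text
time_s: 24.75
tcp_pos: [484.4, -445.7, 366.7]
tool_rot: [-179.9, 0.2, 89.6]
wrist_force: [0.7, -0.7, -0.4]
finger_gap: 0.005
gripper_force: 0.0
```

View pics/c6.png

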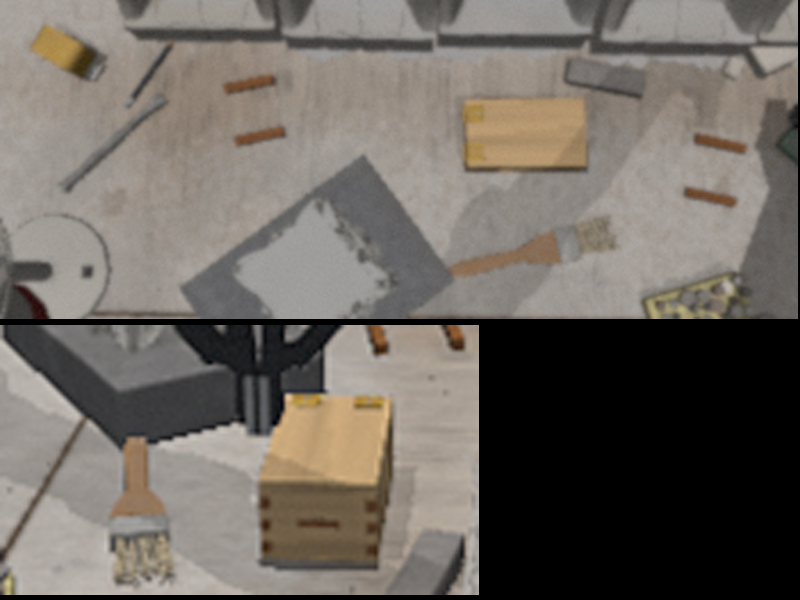

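The lid is flush on the case at (465–587, 98–170), both pairs of battens are empty, and the rubbing stone, brush and chisel have not moved.

```bash
python3 -c "
from workcell import ticket; print(ticket.sign_off())"
```

```text
the job is handed in; nothing more can be done
None
```

The job is handed in at about 25 s of robot time: the interleaf lies on the packed panel, the second panel is on it carved face up inside the walls, the lid is fully shut, and the rubbing stone, brush and chisel are where they lay.

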